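# Find the tired anti-vibration mount and push its tag down

## Robot

A 6-joint arm with a two-finger parallel gripper is mounted at the origin on the work surface. World frame = base frame: x ahead of the robot, y to its left, z up, the work surface at z = 0. Lengths are in m, angles in rad, forces in N, time in s.
With the tool pointing down it reaches from about 0.3 to 0.775 m from the base axis. Payload 14.6 kg.
Tool frame: the origin (TCP) lies at the very end of the fingers, on their centre line; the grasp point (between the pads) lies 19 mm behind it; z points along the fingers, y is the line along which they close (so a half turn about z gives the same grasp; the last joint's range is limited). The gripper opens to 94 mm and grips with 3 to 60 N. Pads are 16 mm wide; open, the fingers measure 119 mm over their backs; the gripper's body (75 mm by 177 mm) begins 78 mm behind the grasp point.
Start: joints at [1.171, 0.3, 1.521, -0, 1.321, -0.067], TCP at [0.18, 0.52, 0.205] pointing down, gripper open.
Joint ranges: [-3.03, 3.03], [-0.79, 2.21], [0.23, 2.52], [-1.04, 4.18], [0, 3.07], [-2.55, 2.55]. Speed limits (rad/s): [2.22, 2.22, 2.57, 3.14, 3.14, 3.14].

## Interface

Orientations are given as [roll, pitch, yaw] about the fixed x, y, z axes, in that order (R = Rz(yaw) Ry(pitch) Rx(roll)).
In Python, from station import ctrl gives the robot as it stands.
- The arm moves only by the tool move_arm, never from a script. Its argument "increments" is a list of rows, each a list of 7 numbers: the opening, from 0 (shut) to 1 (fully open), then the shift along the tool's x, y, z in units of 50 mm (1.0 is 50 mm), then the turn, a rotation vector about the tool's x, y, z in rad. In form: [[claw, tx, ty, tz, rx, ry, rz], ...]. A call has 1 to 20 rows; each row shifts and turns the commanded pose from where the row before left it, along the tool's axes as they then stand; what a row does not reach is not made up. A row lasts 1/10 s, in which the tool goes at most 50 mm and 8.59 degrees, less where a joint would pass 70% of its speed; a pose out of reach is approached as far as the arm can. A call is refused whole if a number of a shift passes 1 or a number of a turn 0.15, either way. A call with a gripper value outside its range is refused whole. The fingers move at their own pace and stop on an object; "force" is the grip in N (left out, the last holds). Time passes only in rows, so rows that do not move let the fingers close. It gives the time, the measured TCP pose, the force, the opening and the grip force at its end, in the units of the state.
- ctrl.get_obs(): the state, without advancing time (a new reading comes with each control period).
- ctrl.camera(name): name is "side" or "top" or "wrist"; returns a dict with "color" (420x560x3 uint8, blue, green, red), "K" (3x3 intrinsics, pixels), "pose" (4x4, takes a point from camera to world coordinates); the wrist camera has in their place "tool_from_camera" (4x4, takes a point from camera to tool coordinates, whose origin is the TCP and whose axes are the flange's). Camera axes: x right, y down, z forward; pixel columns grow to the right and rows downward; lengths in m; the calibration is good to about 2 mm. A picture is of the moment at which its call begins: read the wrist's pose just before it. There is no depth.
- ctrl.hand_in(): hands the job in; it is judged then, once.
Trained networks look in a picture, given as the dict that the camera call returned (one of the last four; its "shot" number tells which), for a name from the list of things; names that differ only in an ending like _2 or _b are one class to them, and where a whole thing is asked for, a point or a joint stands for the part that bears it (a point fixed in the world has none). Each returns a list of dicts, best first, with "conf" (0 to 1); they miss things now and then, are a little off and sometimes report something else, mostly with a low value. They report only what shows in the picture. A call takes as long as a camera call.
- ctrl.cut_out(name, picture): "mask" (420x560 bool, what is visible of it) and "centre" ([row, column] in pixels, amid what is visible of it).
The state is a dict: "time_s": time; "qpos": joint angles; "joint_vel": joint speeds; "tau": joint torques, N m; "ee_pos": TCP position; "eef_rot": TCP orientation; "force": force on the tool from outside, world axes, zero at the start; "moment": the same for the moment, N m; "grip_width": finger opening in m; "grip_force": force on a finger pad.
Only numpy, scipy, OpenCV 4.12 (cv2) and the standard library are available. Lean on these libraries where they do the work, as an engineer would, in place of code of your own. Each camera call takes 0.05 s, during which the arm holds its last target. There are 200 camera calls.

## Task

Three spring mounts from under the measuring stand are bolted on the checking rail, and one spring has gone weak. Lifting nothing, press each rubber pad a good 5 mm down with the fingertips, in turn from the robot's left to its right, to feel which is softest; only then push the white tag of the softest mount fully down flat. Leave the other two tags up, let the pads spring back without pulling any of them up, and leave the loose things around where they are.

Things in the scene. Friction and masses are not known exactly. Their poses are not given: they have to be found in the camera images.
- rail: Aluminium rail screwed to the bench (cannot move), 420 mm long (its y), 172 mm wide (x), 12 mm thick; origin on the bench under the middle station. x points away from the robot (turned up to 0.3 rad), y to the robot's left, z up. Three identical-looking spring mounts are bolted on, 130 mm apart: dark base plate 66 mm wide, cup, coil spring, cap with rubber pad, and a white tag on the robot's side.
- left_station (a point): Point on the rail's top face under the centre of the pad at the robot's left, at rail y = 130 mm, 12 mm above the bench; axes as the rail's. Every pad: black rubber, 50 mm across, on a dark cap 54 mm across; flat level top 68 mm above this point (80 mm above the bench).
- middle_station (a point): Point on the rail's top face under the centre of the pad in the middle, at rail y = 0 mm, 12 mm above the bench; axes as the rail's. Every tag: white plastic, 40 mm wide, 46 mm long, 3 mm thick, on a level hinge 48 mm from its pad's centre along the rail's -x (towards the robot), 24 mm above the bench.
- right_station (a point): Point on the rail's top face under the centre of the pad at the robot's right, at rail y = -130 mm, 12 mm above the bench; axes as the rail's. Tag up: slopes 35 degrees up from its hinge towards the robot, outer edge 38 mm from the hinge seen from above, 51 mm above the bench. Tag down: level, upper face 26 mm above the bench.
- pad_k (a joint): Press of one of the three pads, m: 0 free (all equally high), 0.012 at its stop, negative if pulled up; springs back by itself. Spring rates lie between 0.4 and 1.8 N/mm, each at least 1.6 times the next softer. Which station this pad stands at changes from start to start; the letter does not tell it.
- pad_m (a joint): Press of one of the three pads, m: 0 free (all equally high), 0.012 at its stop, negative if pulled up; springs back by itself. Spring rates lie between 0.4 and 1.8 N/mm, each at least 1.6 times the next softer. Which station this pad stands at changes from start to start; the letter does not tell it.
- pad_t (a joint): Press of one of the three pads, m: 0 free (all equally high), 0.012 at its stop, negative if pulled up; springs back by itself. Spring rates lie between 0.4 and 1.8 N/mm, each at least 1.6 times the next softer. Which station this pad stands at changes from start to start; the letter does not tell it.
- tag_a (a joint): One of the three tags, rad: 0 up, 0.61 down and level; starts at 0 to 0.08. Pushed down from above; 2 to 5 N on its outer part moves it, and it stays where it is left. Its letter tells neither its station nor its pad, and the station changes from start to start. A mount's own tag is the one hinged on its base plate, at the same station.
- tag_d (a joint): One of the three tags, rad: 0 up, 0.61 down and level; starts at 0 to 0.08. Pushed down from above; 2 to 5 N on its outer part moves it, and it stays where it is left. Its letter tells neither its station nor its pad, and the station changes from start to start. A mount's own tag is the one hinged on its base plate, at the same station.
- tag_h (a joint): One of the three tags, rad: 0 up, 0.61 down and level; starts at 0 to 0.08. Pushed down from above; 2 to 5 N on its outer part moves it, and it stays where it is left. Its letter tells neither its station nor its pad, and the station changes from start to start. A mount's own tag is the one hinged on its base plate, at the same station.
- thumb_nut: A loose brass thumb nut, 22 mm across and 14 mm tall, standing on the rail between the left and middle mounts; origin at the centre of its underside. To be left alone.
- washer: A loose steel washer, 26 mm across and 6 mm thick, lying on the rail between the middle and right mounts; origin at the centre of its underside. To be left alone.
- weight: A loose knobbed steel calibration weight, 38 mm across and 60 mm tall, on the bench beyond the rail; origin at the centre of its underside. To be left alone.
- spanner: A loose steel spanner, 150 mm long, lying on the bench beyond the rail; origin under its middle. To be left alone.
- grease: A loose jar, 48 mm across and 55 mm tall, on the bench left of the rail; origin at the centre of its underside. To be left alone.
- block_box: A loose closed wooden gauge-block box, 70 x 110 x 30 mm, on the bench right of the rail; origin at the centre of its underside. To be left alone.
- pen_cup: A loose black cup, 72 mm across and 95 mm tall, on the bench left of the rail; origin at the centre of its underside. To be left alone.

How it is judged:
On the way, in this order (a step that is already met when the one before it is completed fails the run):
1. the left pad is pressed at least 4 mm down, the grasp point within 60 mm of its station seen from above (value of joint any of pad_k, pad_m, pad_t above 0.004 m and horizontal distance between the grasp point and left_station below 0.06 m), for 0.1 s.
2. the middle pad is pressed at least 4 mm down, the grasp point within 60 mm of its station seen from above (value of joint any of pad_k, pad_m, pad_t above 0.004 m and horizontal distance between the grasp point and middle_station below 0.06 m), for 0.1 s.
3. the right pad is pressed at least 4 mm down, the grasp point within 60 mm of its station seen from above (value of joint any of pad_k, pad_m, pad_t above 0.004 m and horizontal distance between the grasp point and right_station below 0.06 m), for 0.1 s.
4. then the tag of the softest mount is pushed down (value of joint tag_d above 0.5 rad), for 0.1 s.
At the end, for the whole second after the job is handed in: The tag of the softest mount lies down (its joint above 0.50 of 0.61 rad), the other two tags are still up (below 0.25 rad), all three pads have sprung back to within 2 mm of their free height, and every loose thing is within 20 mm of where it stood (value of joint tag_d above 0.5 rad and value of joint each of tag_h, tag_a below 0.25 rad and value of joint pad_k between -0.002 and 0.002 m and value of joint pad_m between -0.002 and 0.002 m and value of joint pad_t between -0.002 and 0.002 m and distance of each of thumb_nut, washer, weight, spanner, grease, block_box, pen_cup from where it was at the start of the episode below 0.02 m); the robot touches nothing.
It fails at once if a tag of a mount that is not the softest is pushed down past 0.25 rad (value of joint any of tag_h, tag_a above 0.25 rad).
It fails at once if a pad is pulled up 3 mm or more above its free height (value of joint any of pad_k, pad_m, pad_t below -0.003 m).
It fails at once if a loose thing is lifted or shifted by more than 20 mm (distance of any of thumb_nut, washer, weight, spanner, grease, block_box, pen_cup from where it was at the start of the episode above 0.02 m).
It also fails if it takes over 58 s, if anything falls off the work surface, if the arm or the gripper's body presses on something with over 40 N, if the wrist force passes 120 N, or if a joint passes its speed limit or range.

## Working session

There is one attempt and no reset: what is moved stays moved. The work goes in short steps, Python scripts to look and compute and a tool call to move; the robot and the scene stay as the last step left them, time stands still between calls to the robot, and variables do not carry over. Pictures are saved under pics/ and viewed, at most 10 in all, crops included, and the job is handed in when it is done.

Besides the shell and the picture viewer there is one more tool, called after "Emit:" by a JSON object that holds its "method" and its "body", one argument or row to a line. move_arm: Moves the arm, as the interface text tells. Its arguments: {"type":"object","properties":{"increments":{"type":"array","items":{"type":"array","items":{"type":"number"}}},"force":{"type":"number"}},"required":["increments"]}

```bash
mkdir -p pics; cat > h.py <<'E'
import numpy as np, cv2
from station import ctrl
def ray(p,uv):
    d=p["pose"][:3,:3]@np.linalg.inv(p["K"])@[uv[0],uv[1],1.]; return p["pose"][:3,3],d
def at(p,uv,z):
    o,d=ray(p,uv); return o+d*(z-o[2])/d[2]
E
python3 - <<'E'
from h import *
o=ctrl.get_obs(); print(o)
for n in("top","side"):
    p=ctrl.camera(n); p={k:(np.array(v) if k in("K","pose") else v) for k,v in p.items()}
    cv2.imwrite(f"pics/{n}0.png",p["color"])
    for t,z in(("pad_k",.08),("tag_a",.04),("thumb_nut",.02),("washer",.015),("rail",.012)):
        for d in ctrl.cut_out(t,p):
            c=d["centre"]; print(n,t,round(d["conf"],2),np.round(c),np.round(at(p,(c[1],c[0]),z),3),d["mask"].sum())
E
```

```text
{'time_s': 0.0, 'qpos': array([ 1.17138120e+00,  3.00471959e-01,  1.52156828e+00, -7.65077470e-06,
        1.32073696e+00, -6.65941788e-02]), 'joint_vel': array([-0.00079679, -0.00065385, -0.00042029, -0.00122078,  0.00178215,
        0.00059963]), 'tau': array([ 2.53852464e-03, -5.31813526e+01, -3.52729154e+01,  7.09502120e-02,
        2.46710074e-02, -9.68912400e-05]), 'ee_pos': array([0.17958799, 0.51957051, 0.20489129]), 'eef_rot': array([-3.14041025e+00, -7.14310642e-05,  2.80877356e+00]), 'force': array([ 0.30517668, -0.39016738, -0.7149622 ]), 'moment': array([0.05331958, 0.04257292, 0.0141627 ]), 'grip_force': 0.0, 'grip_width': 0.09393290242754208}
top pad_k 0.84 [200. 243.] [0.604 0.097 0.08 ] 370
top pad_k 0.58 [224. 339.] [ 0.546 -0.145  0.08 ] 373
top pad_k 0.55 [214. 289.] [ 0.57  -0.021  0.08 ] 368
top tag_a 0.8 [249. 332.] [ 0.48  -0.132  0.04 ] 252
top tag_a 0.55 [238. 284.] [ 0.51  -0.008  0.04 ] 254
top tag_a 0.5 [222. 238.] [0.551 0.112 0.04 ] 197
top thumb_nut 0.61 [213. 265.] [0.574 0.043 0.02 ] 51
top washer 0.44 [222. 315.] [ 0.551 -0.09   0.015] 60
top rail 0.79 [218. 305.] [ 0.562 -0.065  0.012] 6162
top rail 0.6 [256. 112.] [0.457 0.457 0.012] 382
side pad_k 0.68 [218. 261.] [ 0.574 -0.048  0.08 ] 251
side pad_k 0.6 [193. 271.] [0.611 0.076 0.08 ] 182
side pad_k 0.57 [242. 252.] [ 0.545 -0.156  0.08 ] 278
side tag_a 0.64 [252. 227.] [ 0.478 -0.144  0.04 ] 184
side tag_a 0.59 [198. 249.] [0.546 0.11  0.04 ] 128
side tag_a 0.45 [222. 242.] [ 0.519 -0.014  0.04 ] 140
side thumb_nut 0.3 [200. 248.] [0.543 0.128 0.02 ] 107
side washer 0.39 [252. 227.] [ 0.475 -0.115  0.015] 189
side rail 0.8 [248. 262.] [ 0.575 -0.101  0.012] 2677
```

```bash
python3 -c "
import cv2
a=cv2.imread('pics/top0.png')[140:320,90:430];b=cv2.imread('pics/side0.png')[120:330,120:440]
cv2.imwrite('pics/c1.png',cv2.resize(a,None,fx=2.3,fy=2.3));cv2.imwrite('pics/c2.png',cv2.resize(b,None,fx=2.4,fy=2.4))"
```

```text
(no output)
```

View pics/c1.png

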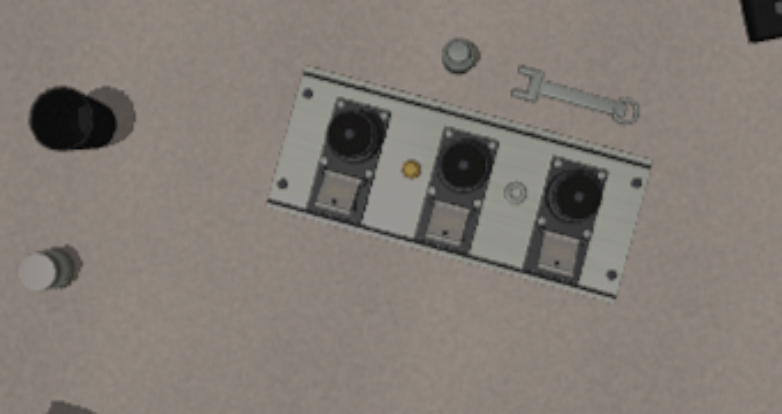

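View pics/c2.png

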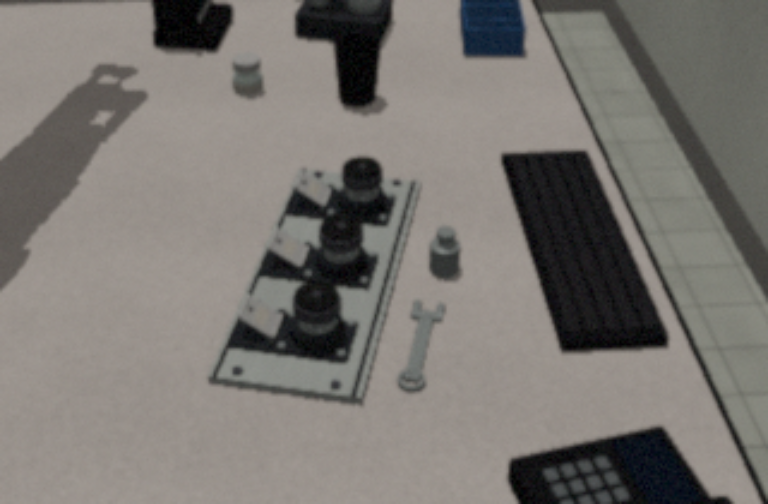

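The top view shows pads at about (242,199), (292,212) and (341,225) with the tags nearer the robot, and the side view agrees. The rail yaw is about -0.235. I'll go above the left pad and align the tool with the rail.

Emit:
{"method": "move_arm", "body": {
  "increments": [
    [0,0,0,0,0,0,-0.098],
    [0,-0.535,-0.323,0,0,0,0],
    [0,-0.535,-0.323,0,0,0,0],
    [0,-0.535,-0.323,0,0,0,0],
    [0,-0.535,-0.323,0,0,0,0],
    [0,-0.535,-0.323,0,0,0,0],
    [0,-0.535,-0.323,0,0,0,0],
    [0,-0.535,-0.323,0,0,0,0],
    [0,-0.535,-0.323,0,0,0,0],
    [0,-0.535,-0.323,0,0,0,0],
    [0,-0.535,-0.323,0,0,0,0],
    [0,-0.535,-0.323,0,0,0,0],
    [0,-0.535,-0.323,0,0,0,0],
    [0,-0.535,-0.323,0,0,0,0],
    [0,-0.535,-0.323,0,0,0,0],
    [0,-0.535,-0.323,0,0,0,0],
    [0,-0.535,-0.323,0,0,0,0],
    [0,-0.535,-0.323,0,0,0,0],
    [0,-0.535,-0.323,0,0,0,0],
    [0,-0.535,-0.323,0,0,0,0]
  ],
  "force": 20
}}

```text
time_s: 2.6
ee_pos: [0.6034, 0.1021, 0.2054]
eef_rot: [3.142, -0.0, 2.907]
force: [-0.0, 0.0, -0.3]
grip_width: 0.0004
grip_force: 0.0
```

```bash
cat > w.py <<'E'
from h import *
from scipy.spatial.transform import Rotation as R
import sys
o=ctrl.get_obs(); p=ctrl.camera("wrist"); p=dict(p)
T=np.eye(4); T[:3,:3]=R.from_euler("xyz",o["eef_rot"]).as_matrix(); T[:3,3]=o["ee_pos"]
q=dict(p); q["K"]=np.array(p["K"]); q["pose"]=T@np.array(p["tool_from_camera"])
cv2.imwrite(f"pics/{sys.argv[1]}.png",p["color"])
print(o["ee_pos"].round(4),o["eef_rot"].round(3),o["force"].round(2),"cam",q["pose"][:3,3].round(3))
for t,z in(("pad_k",.08),("tag_a",.04)):
    for d in ctrl.cut_out(t,p):
        c=d["centre"]; print(t,round(d["conf"],2),np.round(c),np.round(at(q,(c[1],c[0]),z),3),d["mask"].sum())
E
python3 w.py w1
```

```text
[0.6034 0.1021 0.2054] [ 3.142 -0.     2.907] [-0.03  0.05 -0.35] cam [0.536 0.118 0.384]
pad_k 0.93 [207. 130.] [ 0.574 -0.019  0.08 ] 3087
pad_k 0.85 [212. 272.] [0.608 0.101 0.08 ] 2740
pad_k 0.81 [204.   9.] [ 0.547 -0.121  0.08 ] 908
tag_a 0.97 [135.  12.] [ 0.487 -0.123  0.04 ] 993
tag_a 0.95 [132. 275.] [0.543 0.12  0.04 ] 1931
tag_a 0.84 [130. 136.] [ 0.51  -0.007  0.04 ] 2010
```

View pics/w1.png

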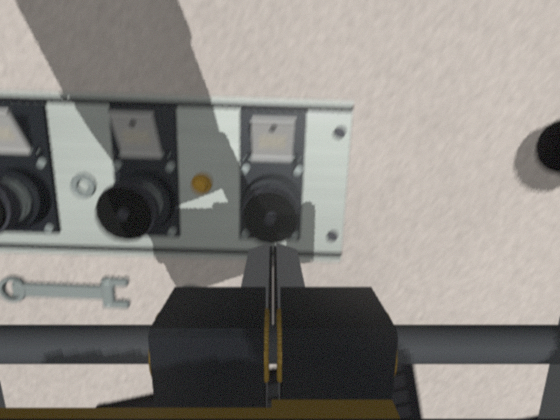

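The wrist view shows the left pad at (272,215), right below the fingers. Pressing it now.

Emit:
{"method": "move_arm", "body": {
  "increments": [
    [0,0,0,0.4,0,0,0],
    [0,0,0,0.4,0,0,0],
    [0,0,0,0.4,0,0,0],
    [0,0,0,0.4,0,0,0],
    [0,0,0,0.4,0,0,0],
    [0,0,0,0.4,0,0,0],
    [0,0,0,0.06,0,0,0],
    [0,0,0,0.06,0,0,0],
    [0,0,0,0.06,0,0,0],
    [0,0,0,0.06,0,0,0],
    [0,0,0,0,0,0,0],
    [0,0,0,0,0,0,0],
    [0,0,0,0,0,0,0],
    [0,0,0,0,0,0,0],
    [0,0,0,0,0,0,0]
  ]
}}

```text
time_s: 4.25
ee_pos: [0.6029, 0.1036, 0.0745]
eef_rot: [3.141, 0.001, 2.907]
force: [-3.2, 2.0, 5.2]
grip_width: 0.0005
grip_force: 2.9
```

Emit:
{"method": "move_arm", "body": {
  "increments": [
    [0,0,0,0.06,0,0,0],
    [0,0,0,0,0,0,0],
    [0,0,0,0,0,0,0],
    [0,0,0,0,0,0,0],
    [0,0,0,0,0,0,0]
  ]
}}

```text
time_s: 4.75
ee_pos: [0.6029, 0.1036, 0.0718]
eef_rot: [3.141, 0.001, 2.907]
force: [-3.6, 1.8, 7.7]
grip_width: 0.0004
grip_force: 4.3
```

Emit:
{"method": "move_arm", "body": {
  "increments": [
    [0,0,0,-0.1,0,0,0],
    [0,0,0,-0.2,0,0,0],
    [0,0,0,-0.3,0,0,0],
    [0,0,0,-0.3,0,0,0],
    [0,0,-0.4,0,0,0,0],
    [0,0,-0.4,0,0,0,0],
    [0,0,-0.4,0,0,0,0],
    [0,0,-0.4,0,0,0,0],
    [0,0,-0.4,0,0,0,0],
    [0,0,-0.4,0,0,0,0],
    [0,0,-0.2,0,0,0,0],
    [0,0,0,0,0,0,0],
    [0,0,0,0,0,0,0],
    [0,0,0,0,0,0,0]
  ]
}}

```text
time_s: 6.15
ee_pos: [0.5726, -0.0225, 0.1156]
eef_rot: [3.141, 0.0, 2.908]
force: [0.3, 1.1, 0.8]
grip_width: 0.0004
grip_force: 0.0
```

Emit:
{"method": "move_arm", "body": {
  "increments": [
    [0,0,0,0.2,0,0,0],
    [0,0,0,0.2,0,0,0],
    [0,0,0,0.2,0,0,0],
    [0,0,0,0.06,0,0,0],
    [0,0,0,0.06,0,0,0],
    [0,0,0,0.06,0,0,0],
    [0,0,0,0.06,0,0,0],
    [0,0,0,0,0,0,0],
    [0,0,0,0,0,0,0],
    [0,0,0,0,0,0,0],
    [0,0,0,0,0,0,0],
    [0,0,0,0,0,0,0]
  ]
}}

```text
time_s: 7.35
ee_pos: [0.5723, -0.0232, 0.0744]
eef_rot: [3.142, 0.0, 2.907]
force: [-6.9, 0.2, 9.6]
grip_width: 0.0007
grip_force: 5.0
```

Emit:
{"method": "move_arm", "body": {
  "increments": [
    [0,0,0,0.06,0,0,0],
    [0,0,0,0,0,0,0],
    [0,0,0,0,0,0,0],
    [0,0,0,0,0,0,0],
    [0,0,0,0,0,0,0]
  ]
}}

```text
time_s: 7.85
ee_pos: [0.5724, -0.0233, 0.0717]
eef_rot: [3.142, 0.0, 2.907]
force: [-7.9, 1.9, 14.9]
grip_width: 0.0008
grip_force: 7.2
```

Emit:
{"method": "move_arm", "body": {
  "increments": [
    [0,0,0,-0.1,0,0,0],
    [0,0,0,-0.2,0,0,0],
    [0,0,0,-0.3,0,0,0],
    [0,0,0,-0.3,0,0,0],
    [0,0,-0.4,0,0,0,0],
    [0,0,-0.4,0,0,0,0],
    [0,0,-0.4,0,0,0,0],
    [0,0,-0.4,0,0,0,0],
    [0,0,-0.4,0,0,0,0],
    [0,0,-0.4,0,0,0,0],
    [0,0,-0.2,0,0,0,0],
    [0,0,0,0,0,0,0],
    [0,0,0,0,0,0,0],
    [0,0,0,0,0,0,0]
  ]
}}

```text
time_s: 9.25
ee_pos: [0.5423, -0.149, 0.1156]
eef_rot: [3.142, 0.0, 2.908]
force: [-0.7, 0.2, -0.1]
grip_width: 0.0008
grip_force: 0.0
```

Middle is about 1.8 N/mm, left about 0.93. Now the right pad.

Emit:
{"method": "move_arm", "body": {
  "increments": [
    [0,0,0,0.2,0,0,0],
    [0,0,0,0.2,0,0,0],
    [0,0,0,0.2,0,0,0],
    [0,0,0,0.06,0,0,0],
    [0,0,0,0.06,0,0,0],
    [0,0,0,0.06,0,0,0],
    [0,0,0,0.06,0,0,0],
    [0,0,0,0,0,0,0],
    [0,0,0,0,0,0,0],
    [0,0,0,0,0,0,0],
    [0,0,0,0,0,0,0],
    [0,0,0,0,0,0,0]
  ]
}}

```text
time_s: 10.45
ee_pos: [0.5421, -0.1497, 0.0736]
eef_rot: [-3.142, 0.0, 2.907]
force: [-1.2, 1.1, 3.6]
grip_width: 0.0005
grip_force: 1.7
```

Emit:
{"method": "move_arm", "body": {
  "increments": [
    [0,0,0,0.06,0,0,0],
    [0,0,0,0,0,0,0],
    [0,0,0,0,0,0,0],
    [0,0,0,0,0,0,0],
    [0,0,0,0,0,0,0]
  ]
}}

```text
time_s: 10.95
ee_pos: [0.5422, -0.1498, 0.0706]
eef_rot: [-3.142, 0.0, 2.907]
force: [-0.4, 0.1, 4.7]
grip_width: 0.0008
grip_force: 2.4
```

Emit:
{"method": "move_arm", "body": {
  "increments": [
    [0,0,0,-0.1,0,0,0],
    [0,0,0,-0.2,0,0,0],
    [0,0,0,-0.3,0,0,0],
    [0,0,0,-0.3,0,0,0],
    [0,0,0,0,0,0,0],
    [0,0,0,0,0,0,0],
    [0,0,0,0,0,0,0]
  ]
}}

```text
time_s: 11.65
ee_pos: [0.5417, -0.1496, 0.1147]
eef_rot: [3.141, -0.001, 2.907]
force: [-1.0, -0.1, -0.3]
grip_width: 0.0009
grip_force: 0.0
```

The right pad is softest at 0.50 N/mm (left 0.94, middle 1.8). Next I push its tag down, 80 mm towards the robot from the pad centre.

Emit:
{"method": "move_arm", "body": {
  "increments": [
    [0,0.4,0,0,0,0,0],
    [0,0.4,0,0,0,0,0],
    [0,0.4,0,0,0,0,0],
    [0,0.4,0,0,0,0,0],
    [0,0,0,0.4,0,0,0],
    [0,0,0,0.4,0,0,0],
    [0,0,0,0.3,0,0,0],
    [0,0,0,0.1,0,0,0],
    [0,0,0,0.1,0,0,0],
    [0,0,0,0.1,0,0,0],
    [0,0,0,0.1,0,0,0],
    [0,0,0,0.1,0,0,0],
    [0,0,0,0.1,0,0,0],
    [0,0,0,0.1,0,0,0],
    [0,0,0,0,0,0,0],
    [0,0,0,0,0,0,0],
    [0,0,0,0,0,0,0]
  ]
}}

```text
time_s: 13.35
ee_pos: [0.4645, -0.1312, 0.0256]
eef_rot: [-3.142, 0.0, 2.907]
force: [-2.1, 0.9, 5.6]
grip_width: 0.0006
grip_force: 3.0
```

Emit:
{"method": "move_arm", "body": {
  "increments": [
    [0,0,0,0.06,0,0,0],
    [0,0,0,0,0,0,0],
    [0,0,0,0,0,0,0],
    [0,0,0,0,0,0,0]
  ]
}}

```text
time_s: 13.75
ee_pos: [0.4647, -0.1313, 0.0245]
eef_rot: [-3.141, 0.001, 2.907]
force: [-15.5, 3.8, 37.7]
grip_width: 0.0007
grip_force: 19.2
```

Emit:
{"method": "move_arm", "body": {
  "increments": [
    [0,0,0,-0.2,0,0,0],
    [0,0,0,-0.4,0,0,0],
    [0,0,0,-0.6,0,0,0],
    [0,0,0,-0.6,0,0,0],
    [0,0,0,-0.6,0,0,0],
    [0,0,0,-0.6,0,0,0],
    [0,0.5,0,-0.3,0,0,0],
    [0,0.5,0,0,0,0,0],
    [0,0,0,0,0,0,0],
    [0,0,0,0,0,0,0]
  ]
}}

```text
time_s: 14.75
ee_pos: [0.4159, -0.1196, 0.1876]
eef_rot: [-3.142, 0.001, 2.907]
force: [0.7, -0.2, 0.0]
grip_width: 0.0004
grip_force: 0.0
```

```bash
python3 w.py w2; python3 -c "
from h import *
p=ctrl.camera('side'); cv2.imwrite('pics/c3.png',cv2.resize(p['color'][160:300,180:320],None,fx=4,fy=4))"
```

```text
[ 0.4159 -0.1196  0.1876] [-3.142e+00  1.000e-03  2.907e+00] [ 0.67 -0.2   0.04] cam [ 0.348 -0.103  0.367]
pad_k 0.69 [369. 534.] [0.619 0.083 0.08 ] 355
tag_a 0.88 [238. 274.] [ 0.451 -0.127  0.04 ] 433
tag_a 0.69 [268. 535.] [0.541 0.116 0.04 ] 1208
tag_a 0.58 [267. 404.] [ 0.51  -0.009  0.04 ] 1356
```

View pics/c3.png

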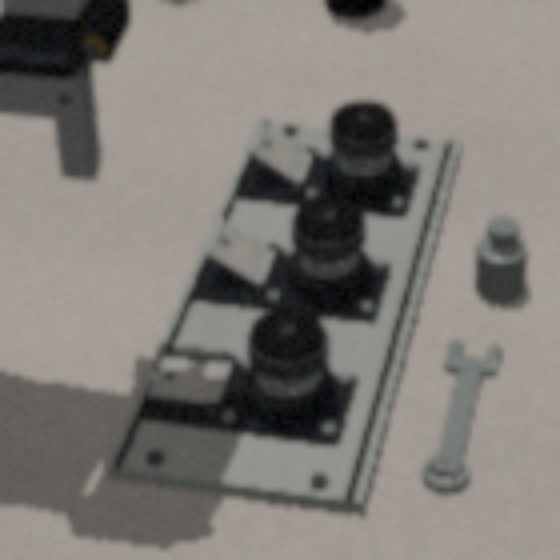

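View pics/w2.png

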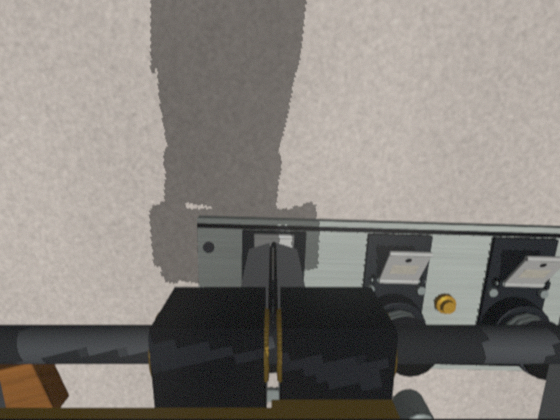

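The side view shows the right tag level at (190,380), the other two tags still up at (285,160) and (245,255), and the pads back up. The robot touches nothing.

```bash
python3 -c "
from station import ctrl
print(ctrl.hand_in())"
```

```text
the job is handed in; nothing more can be done
None
```

I pressed the pads left to right, found the right mount softest (about 0.5 N/mm against 0.9 left and 1.8 middle), pushed only its tag down flat, and handed the job in; the hand-in gave no verdict.

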